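# Unhook the caddy and set it on the scale

## Task

Take the small steel caddy off its transport hook and stand it gently, flat and upright, in the middle of the scale's steel platform, then let go. Lift it past the hook's upturned tongue and draw it out through the narrow gap under the keeper by feel, never forcing it against the hook (a light push of about 5 N, and nothing over 10 N). Leave the kitchen timer and the marker pen alone.

Things in the scene. Friction and masses are not known exactly. Their poses are not given: they have to be found in the camera images.
- stand: Steel hook stand fixed to the counter: base plate 130 x 120 x 12 mm, post 50 mm wide, top at z = 260 mm, front face at x = +29 mm. Origin on the counter under the rear face of the hook's tongue; z up; the hook is open towards its -x: the caddy is drawn out that way. The caddy's bar lies on the hook floor between tongue and post, with room from x = 0 to 25 mm.
- hook_seat (a point): Point on the hook floor, 150 mm above the stand's origin, at the rear face of the tongue; axes as the stand's. The upturned tongue (x = -6 to 0 mm, 46 mm wide) and a flat keeper plate above it (x = -8 to 29 mm, 46 mm wide, 8 mm thick) are one height-adjustable hard piece, clamped tight.
- hook_mouth (a point): Point on the front face of the tongue, level with the hook floor. The gap between tongue tip and keeper is always 10 mm high, but the tip is set anywhere from 30 to 76 mm above this point (keeper underside 40 to 86 mm above it), differently each time; that setting is not measured. The 7 mm bar has about 1.5 mm of room above and below in the gap.
- caddy_grip (a point): Centre of the black grip block of the caddy, 24 mm (caddy x) x 36 mm (caddy y) x 50 mm tall, on a 12 mm post. The caddy is a loose open steel box 100 x 100 x 60 mm, 0.17 to 0.35 kg; its rim is 65 mm below this point and its underside 125 mm below it. Axes are the caddy's: z up, +x towards its hanger loop.
- caddy_bar (a point): Middle of the caddy's hanger bar, a square steel bar 7 x 7 mm along the caddy's y, carried by two arms at y = +-32 mm, 62.5 mm behind (+x of) the box's centre, 58.5 mm above its underside and 9 mm clear of its rear wall. Hung up, it lies on the hook floor against the back of the tongue, leaning the caddy forward a degree or three.
- caddy_base (a point): Centre of the caddy's underside, 125 mm under the grip's centre.
- caddy: The caddy as a whole; origin at the centre of its underside, axes as for its grip.
- scale_top (a point): Centre of the top face of the scale's steel platform (116 mm along x, 136 mm along y, top 36 mm above the counter). Its x and y are those of the platform.
- scale: White portion scale 124 x 150 x 36 mm with a steel platform, fixed and rigid; origin at the centre of its underside.
- timer: Round white kitchen timer with black dial, 66 mm across, 39 mm high, loose bystander; origin at the centre of its underside.
- marker: White and black marker pen, 135 mm long (its y), 17 mm thick, lying on the counter, loose bystander; origin at the centre of its underside.

How it is judged:
By the outcome, as a careful person would: the job done as asked, in the order asked, and still so for the second after the job is handed in, with the robot touching nothing.
It also fails if it takes over 64 s, if anything falls off the work surface, if the arm or the gripper's body presses on something with over 40 N, if the wrist force passes 120 N, or if a joint passes its speed limit or range.

## Robot

A 6-joint arm with a two-finger parallel gripper is mounted at the origin on a cart in front of the work surface, level with it; the furniture and walls round the work are solid. World frame = base frame: x ahead of the robot, y to its left, z up, the work surface at z = 0. Lengths are in m, angles in rad, forces in N, time in s.
With the tool pointing down it reaches from about 0.35 to 0.975 m from the base axis. Payload 4.9 kg.
Tool frame: the origin (TCP) lies at the very end of the fingers, on their centre line; the grasp point (between the pads) lies 19 mm behind it; x points along the fingers, y is the direction in which the jaws open and shut, and the axes are right-handed (so a half turn about x gives the same grasp; the last joint's range is limited). The gripper opens to 85 mm and grips with 20 to 120 N. Pads are 22 mm wide; open, the fingers measure 114 mm over their backs; the gripper's body (76 mm by 85 mm) begins 54 mm behind the grasp point. The pads swing forward as they close: fully open they stand 13 mm farther back than shut.
Start: joints at [-1.375, 0.053, 1.613, -0, 1.476, -0.119], TCP at [0.194, -0.594, 0.231] pointing down, gripper open.
Joint ranges: [-3.01, 3.01], [-1.01, 2.22], [0.06, 2.58], [-1.02, 4.17], [0.09, 2.62], [-3.14, 3.14]. Speed limits (rad/s): [2.57, 2.57, 3.14, 3.14, 3.14, 3.14].

## Interface

Orientations are given as a rotation vector (axis times angle).
In Python, from station import ctrl, get_image, calibration, finish_job, search_frame, cut_out, mark_of gives the robot as it stands. The module is installed in compiled form; this text tells all that it offers.
- The arm moves only by the tool arm_command, never from a script. Its argument "plan" is a list that holds one entry, the list of rows, each a list of 7 numbers: the shift along the tool's x, y, z in m, then the turn, a rotation vector about the tool's x, y, z in degrees, then the finger opening in m, from 0 to 0.0854. A call has 1 to 20 rows; each row shifts and turns the pose as measured when the row begins, along the tool's axes as they then stand; what a row does not reach is not made up. A row lasts 1/12 s, in which the tool goes at most 41.7 mm and 7.16 degrees, less where a joint would pass 70% of its speed; a pose out of reach is approached as far as the arm can. A call with a gripper value outside its range is refused whole. The fingers move at their own pace and stop on an object; "squeeze" is the grip in N (left out, the last holds). Time passes only in rows, so rows that do not move let the fingers close. It gives the time, the measured TCP pose, the force and the opening at its end, in the units of the state.
- ctrl.get_obs(): the state, without advancing time (a new reading comes with each control period).
- get_image(name): name is "side" or "top" or "wrist"; returns the picture (480x640x3 uint8, red, green, blue); there is no depth.
- calibration(name): a dict with "fx", "fy", "cx", "cy" (pixels), "cam_to_world" (4x4, takes a point from camera to world coordinates); the wrist camera has in their place "hand_eye" (4x4, takes a point from camera to tool coordinates, whose origin is the TCP and whose axes are the tool frame's). Camera axes: x right, y down, z forward; pixel columns grow to the right and rows downward; lengths in m; the calibration is good to about 2 mm. A picture is of the moment at which its call begins: read the wrist's pose just before it. calibration takes no time and is no camera call.
- finish_job(): hands the job in, once; it reports no verdict.
Trained networks look in the newest picture that a camera, given by its name, has taken for a name from the list of things; names that differ only in an ending like _2 or _b are one class to them, and where a whole thing is asked for, a point or a joint stands for the part that bears it (a point fixed in the world has none). Each returns a list of dicts, best first, with "conf" (0 to 1); they miss things now and then, are a little off and sometimes report something else, mostly with a low value. They report only what shows in the picture. A call takes as long as a camera call.
- search_frame(camera, thing): "at" ([x, y, z] in m, in the coordinates of the camera as it stood for that picture, good to about 4 mm: the middle of the surface that is visible of it).
- cut_out(camera, thing): "mask" (480x640 bool, what is visible of it).
- mark_of(camera, thing): "at" ([x, y, z] in m, in the coordinates of the camera as it stood for that picture, good to about 4 mm: a listed point, or the origin of a listed thing).
The state is a dict: "t": time; "q": joint angles; "dq": joint speeds; "effort": joint torques, N m; "tool_pos": TCP position; "tool_rot": TCP orientation; "contact_force": force on the tool from outside, world axes, zero at the start; "wrist_torque": the same for the moment, N m; "opening": finger opening in m.
Only numpy, scipy, OpenCV 4.12 (cv2) and the standard library are available. Lean on these libraries where they do the work, as an engineer would, in place of code of your own. Each camera call takes 0.05 s, during which the arm holds its last target. There are 200 camera calls.

## Working session

There is one attempt and no reset: what is moved stays moved. The work goes in short steps, Python scripts to look and compute and a tool call to move; the robot and the scene stay as the last step left them, time stands still between calls to the robot, and variables do not carry over. Pictures are saved under pics/ and viewed, about 8 in all and at most 12, crops included, and the job is handed in when it is done.

Besides the shell and the picture viewer there is one more tool, called after "Call:" by a JSON object that holds its "api" and its "payload". arm_command: Moves the arm, as the interface text tells. Its arguments: {"type":"object","properties":{"plan":{"type":"array","items":{"type":"array","items":{"type":"array","items":{"type":"number"}}}},"squeeze":{"type":"number"}},"required":["plan"]}

```bash
mkdir -p pics; cat > h.py <<'E'
import numpy as np, cv2
from scipy.spatial.transform import Rotation as R
from station import ctrl, get_image, calibration, finish_job, search_frame, cut_out, mark_of
np.set_printoptions(precision=4, suppress=True)
def T(cam):
    c=calibration(cam)
    if "cam_to_world" in c: return np.array(c["cam_to_world"])
    o=ctrl.get_obs(); M=np.eye(4); M[:3,:3]=R.from_rotvec(o["tool_rot"]).as_matrix(); M[:3,3]=o["tool_pos"]
    return M@np.array(c["hand_eye"])
def snap(cam,f=None):
    M=T(cam); im=get_image(cam)
    if f: cv2.imwrite("pics/"+f,im[:,:,::-1])
    return M,im
def pt(M,cam,thing,fn=mark_of):
    return [(round(d["conf"],2),(M@np.r_[d["at"],1])[:3].round(4)) for d in fn(cam,thing)[:2]]
E
python3 - <<'E'
from h import *
for c in ["side","top"]:
    M,im=snap(c,c+"1.png")
    print(c,M[:3,3],M[:3,2])
    for t in ["stand","hook_seat","hook_mouth","caddy_grip","caddy_bar","caddy_base","scale_top","timer","marker"]: print(t,pt(M,c,t))
o=ctrl.get_obs();print(o); print(R.from_rotvec(o["tool_rot"]).as_matrix())
E
cd pics; python3 -c "
import cv2,numpy as np
cv2.imwrite('a.png',cv2.resize(np.hstack([cv2.imread('side1.png'),cv2.imread('top1.png')]),(800,300),interpolation=cv2.INTER_AREA))"
```

```text
side [ 0.4399 -0.8704  0.6442] [ 0.1117  0.8698 -0.4806]
stand [(0.59, array([ 0.6834, -0.121 , -0.0002]))]
hook_seat [(0.84, array([ 0.685 , -0.1196,  0.147 ]))]
hook_mouth [(0.87, array([ 0.6742, -0.1226,  0.1488]))]
caddy_grip [(0.66, array([ 0.6214, -0.14  ,  0.213 ]))]
caddy_bar [(0.65, array([ 0.6861, -0.1239,  0.1537]))]
caddy_base [(0.59, array([ 0.6241, -0.138 ,  0.0948])), (0.45, array([ 0.672 , -0.1233,  0.1506]))]
scale_top [(0.75, array([0.434 , 0.0937, 0.0301])), (0.31, array([ 0.6842, -0.1196, -0.0008]))]
timer [(0.73, array([ 0.6837, -0.1278,  0.1524])), (0.7, array([ 0.3825, -0.2281, -0.0015]))]
marker [(0.55, array([ 0.4366, -0.1088,  0.0016]))]
top [0.3931 0.0286 1.0089] [ 0.15   -0.03   -0.9882]
stand [(0.84, array([ 0.677 , -0.1175,  0.0006]))]
hook_seat [(0.8, array([ 0.6849, -0.1209,  0.1494]))]
hook_mouth [(0.62, array([ 0.6798, -0.1224,  0.1531]))]
caddy_grip [(0.8, array([ 0.6234, -0.1353,  0.2202]))]
caddy_bar [(0.57, array([ 0.6867, -0.1226,  0.1531]))]
caddy_base [(0.83, array([ 0.626 , -0.1335,  0.0977]))]
scale_top [(0.82, array([0.4345, 0.0938, 0.0362]))]
timer [(0.91, array([ 0.3821, -0.2272, -0.    ]))]
marker [(0.68, array([ 0.4367, -0.1035, -0.0024])), (0.35, array([0.4353, 0.0934, 0.0374]))]
{'t': 1.0, 'q': array([-1.375 ,  0.0527,  1.6129, -0.    ,  1.476 , -0.119 ]), 'dq': array([ 0.0005,  0.0004,  0.0004,  0.0022,  0.0002, -0.001 ]), 'effort': array([ -0.0011, -39.37  , -37.0473,  -0.0001,   0.0006,  -0.    ]), 'tool_pos': array([ 0.1935, -0.5943,  0.2313]), 'tool_rot': array([ 2.0515,  0.3256, -2.0515]), 'contact_force': array([0.1415, 0.1895, 0.494 ]), 'wrist_torque': array([ 0.0227,  0.0666, -0.0174]), 'opening': 0.08562377525536702}
[[-0.      0.3097 -0.9508]
 [-0.     -0.9508 -0.3097]
 [-1.     -0.      0.    ]]
```

View pics/side1.png

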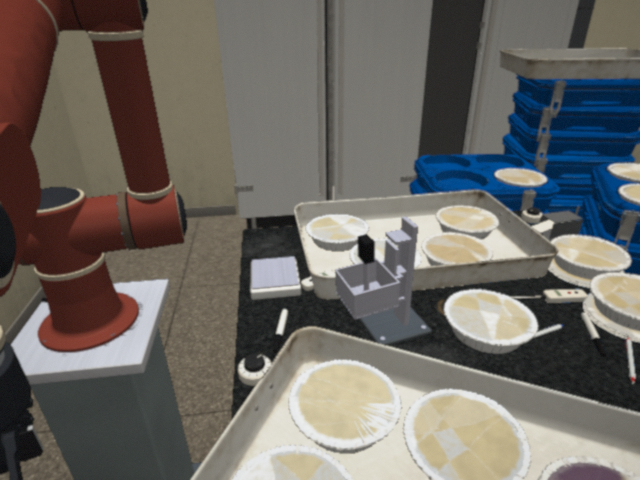

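View pics/top1.png

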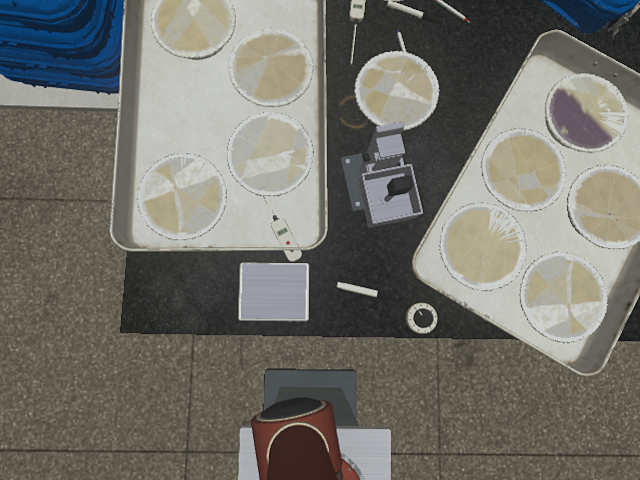

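The side view shows the caddy hanging at about (370,288), its black grip at (366,248), and the hook and post at (405,260). The top view shows the scale at (274,292), the caddy at (391,193) with the grip at (399,187), the pen at (357,290) and the timer at (422,318). The networks agree with both. Next I measure the yaw.

```bash
python3 - <<'E'
from h import *
print(calibration("wrist"))
M,im=snap("top")
K=calibration("top")
def ray(uv,z):
    d=M[:3,:3]@np.array([(uv[0]-K["cx"])/K["fx"],(uv[1]-K["cy"])/K["fy"],1]); return (M[:3,3]+d*(z-M[2,3])/d[2])[:2]
for t,z in [("stand",.012),("caddy",.157),("scale",.036),("timer",.039),("marker",.012),("caddy_grip",.243)]:
    for d in cut_out("top",t)[:1]:
        c,_=cv2.findContours(d["mask"].astype(np.uint8),0,2); c=max(c,key=cv2.contourArea)
        p=np.array([ray(q[0],z) for q in c],np.float32); r=cv2.minAreaRect(p*1000); print(t,d["conf"],r)
big=cv2.resize(im[100:240,320:460],(800,800),interpolation=cv2.INTER_CUBIC)[:,:,::-1]
s=get_image("side")[205:345,330:440]; s=cv2.resize(s,(440,560),interpolation=cv2.INTER_CUBIC)[:,:,::-1]
cv2.imwrite("pics/b.png",np.hstack([cv2.resize(big,(350,350)),s[:350]*0+0])[:0] if 0 else np.hstack([cv2.copyMakeBorder(cv2.resize(big,(350,350)),0,210,0,0,0),s]))
E
```

```text
{'fx': 396.12974222198756, 'fy': 396.12974222198756, 'cx': 313.48012323992066, 'cy': 239.9163355192976, 'hand_eye': array([[-0.0008, -0.2717,  0.9624, -0.1429],
       [ 1.    , -0.0004,  0.0007,  0.0007],
       [ 0.0002,  0.9624,  0.2717, -0.0691],
       [ 0.    ,  0.    ,  0.    ,  1.    ]])}
stand 0.88 ((739.9912109375, -115.7562255859375), (107.99916076660156, 236.23080444335938), 53.65176010131836)
caddy 0.68 ((627.2396850585938, -130.5828857421875), (122.86228942871094, 110.95625305175781), 12.741143226623535)
scale 0.87 ((434.87786865234375, 93.71357727050781), (147.94619750976562, 123.48816680908203), 89.82062530517578)
timer 0.77 ((386.2938232421875, -219.4834442138672), (62.79014205932617, 64.50376892089844), 0.9085407853126526)
marker 0.73 ((440.22607421875, -108.3583984375), (135.270263671875, 14.918511390686035), 77.998291015625)
caddy_grip 0.76 ((603.4606323242188, -115.22607421875), (110.21566009521484, 100.319580078125), 12.500102043151855)
```

View pics/b.png

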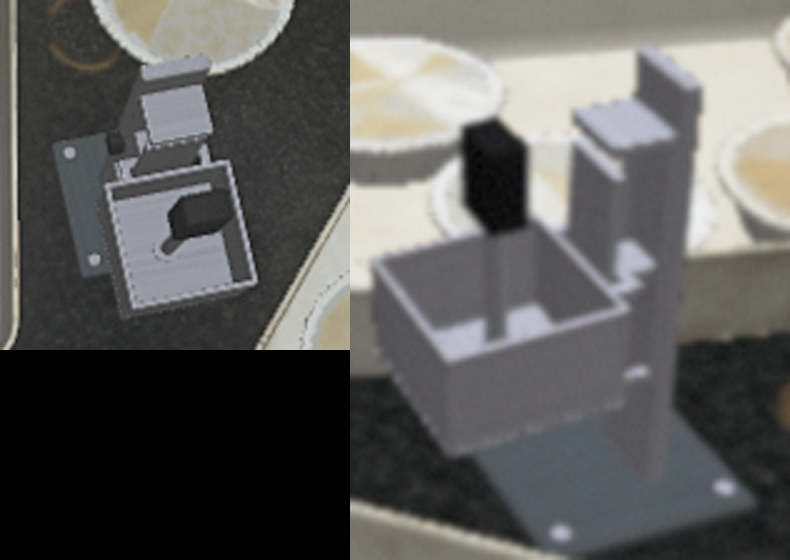

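Call:
{"api": "arm_command", "payload": {"plan": [[[-0.03,0,0,0,0,0,0.0854],[-0.03,0,0,0,0,0,0.0854],[-0.03,0,0,0,0,0,0.0854],[-0.03,0,0,0,0,0,0.0854],[0,0,0,0,0,0,0.0854]]]}}

```text
t: 1.82
tool_pos: [0.1931, -0.5924, 0.3513]
tool_rot: [2.055, 0.336, -2.056]
contact_force: [0.7, 0.1, 0.9]
opening: 0.0854
```

```bash
cat >> h.py <<'E'
def go(target,yaw,n=None,pitch=0):
    "print tool-frame delta to TCP target, tool down, tool y = -(caddy y at yaw deg); pitch=lean fwd deg about caddy y"
    o=ctrl.get_obs(); A=R.from_rotvec(o["tool_rot"])
    c=R.from_euler("ZY",[yaw,-pitch],degrees=True).as_matrix()
    B=R.from_matrix(np.c_[-c[:,2],-c[:,1],-c[:,0]])
    d=A.inv().apply(np.array(target)-o["tool_pos"]); w=np.degrees((A.inv()*B).as_rotvec())
    print("tool shift mm",d*1000,"turn deg",w,"pos",o["tool_pos"],"F",np.array(o["contact_force"]),"open",o["opening"],"t",o["t"])
E
python3 - <<'E'
from h import *
go([.622,-.136,.345],12.6)
K=calibration("side");M=np.linalg.inv(T("side"))
def pr(p):
    q=M@np.r_[p,1]; return K["fx"]*q[0]/q[2]+K["cx"],K["fy"]*q[1]/q[2]+K["cy"]
c=R.from_euler("Z",12.6,degrees=True).as_matrix(); s=np.array([.685,-.1205,.15])
for h in [0,30,40,50,60,70,80,90]: print(h,np.round(pr(s+c@[-.008,-.023,h/1000]),1),np.round(pr(s+c@[-.006,-.023,h/1000]),1))
E
```

```text
tool shift mm [   9.8212 -301.1155 -549.1014] turn deg [ 5.4364 -0.0391  0.547 ] pos [ 0.1931 -0.5924  0.3513] F [0.6663 0.1361 0.878 ] open 0.0854136753405609 t 1.8167
0 [393.9 276.5] [394.8 276.3]
30 [395.  264.1] [395.8 263.9]
40 [395.3 259.9] [396.2 259.7]
50 [395.7 255.6] [396.5 255.4]
60 [396.  251.3] [396.9 251.1]
70 [396.4 246.9] [397.3 246.7]
80 [396.7 242.5] [397.6 242.3]
90 [397.1 238. ] [398.  237.9]
```

Call:
{"api": "arm_command", "payload": {"plan": [[[0,-0.0177,-0.0323,0,0,0,0.0854],[0,-0.0177,-0.0323,0,0,0,0.0854],[0,-0.0177,-0.0323,0,0,0,0.0854],[0,-0.0177,-0.0323,0,0,0,0.0854],[0,-0.0177,-0.0323,0,0,0,0.0854],[0,-0.0177,-0.0323,0,0,0,0.0854],[0,-0.0177,-0.0323,0,0,0,0.0854],[0,-0.0177,-0.0323,0,0,0,0.0854],[0,-0.0177,-0.0323,0,0,0,0.0854],[0,-0.0177,-0.0323,0,0,0,0.0854],[0,-0.0177,-0.0323,0,0,0,0.0854],[0,-0.0177,-0.0323,0,0,0,0.0854],[0,-0.0177,-0.0323,0,0,0,0.0854],[0,-0.0177,-0.0323,0,0,0,0.0854],[0,-0.0177,-0.0323,0,0,0,0.0854],[0,-0.0177,-0.0323,0,0,0,0.0854],[0,0,0,5.4,0,0,0.0854],[0,0,0,0,0,0,0.0854]]]}}

```text
t: 3.32
tool_pos: [0.615, -0.1445, 0.3504]
tool_rot: [2.111, 0.227, -2.11]
contact_force: [-0.5, 0.1, 0.2]
opening: 0.0853
```

```bash
python3 - <<'E'
from h import *
go([.622,-.136,.345],12.6)
M,im=snap("wrist","w1.png")
for t in ["caddy_grip","caddy_base","caddy_bar","hook_seat","hook_mouth","scale_top"]: print(t,pt(M,"wrist",t))
E
```

```text
tool shift mm [ 5.3952 -6.841  -8.6089] turn deg [-0.4503 -0.0412  0.1332] pos [ 0.615  -0.1445  0.3504] F [-0.5097  0.1116  0.1792] open 0.08533837891044141 t 3.3167
caddy_grip [(0.6, array([ 0.6186, -0.1369,  0.219 ]))]
caddy_base [(0.92, array([ 0.6274, -0.1386,  0.0925])), (0.7, array([ 0.4383,  0.092 , -0.0006]))]
caddy_bar []
hook_seat []
hook_mouth []
scale_top [(0.56, array([0.4391, 0.0939, 0.0362]))]
```

View pics/w1.png

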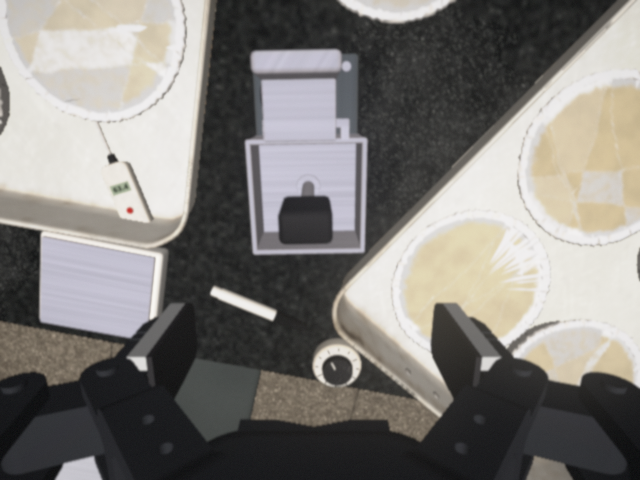

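The wrist view shows the caddy square to the image, with the rim from (247,140) to (366,253), the grip block at about (278-333, 195-245) and the keeper at (300,107). I fit the grip block and the rim edges.

```bash
python3 - <<'E'
from h import *
from scipy.optimize import least_squares
M=T("wrist");K=calibration("wrist");im=cv2.imread("pics/w1.png")
roi=np.zeros(im.shape[:2],bool); roi[180:246,262:352]=1
m=((im.max(2)<60)&roi).astype(np.uint8)
c,_=cv2.findContours(m,0,2);c=max(c,key=cv2.contourArea);print(cv2.boundingRect(c))
g=cv2.cvtColor(im,6); print(g[185:252:3,306]); print(g[225,270:342:3])
I=np.linalg.inv(M)
def pr(p):
    q=(I@np.c_[p,np.ones(len(p))].T)[:3]; return np.c_[K["fx"]*q[0]/q[2]+K["cx"],K["fy"]*q[1]/q[2]+K["cy"]]
# rim outer corners
uv=np.array([[247,140],[367,139],[366,253],[253,254.]])
rim=np.array([[.05,.05,0],[.05,-.05,0],[-.05,-.05,0],[-.05,.05,0]])
def f(p): return (pr(R.from_euler("Z",p[3],degrees=True).apply(rim)+p[:3])-uv).ravel()
s=least_squares(f,[.625,-.135,.155,12]);print("rim",s.x,s.fun)
blk=np.array([[a*.012,b*.018,d*.025] for a in(-1,1) for b in(-1,1) for d in(-1,1)])
x,y,w,h=cv2.boundingRect(c)
def f2(p):
    q=pr(R.from_euler("ZY",[12.7,-2],degrees=True).apply(blk)+[p[0],p[1],p[2]]); return np.r_[q.min(0)-[x,y],q.max(0)-[x+w,y+h]]
s=least_squares(f2,[.622,-.136,.218]);print("grip",s.x,s.fun)
E
```

```text
(280, 197, 52, 47)
[115 116 116 111  51  41  44  42  44  49  54  58  56  54  54  52  52  50
  48  51 109 136 188]
[198 197 191  81  49  55  55  54  55  55  55  54  55  55  55  55  56  55
  56  55  54 171 196 196]
rim [ 0.6233 -0.141   0.1546 12.7854] [ 0.1129  0.0003  0.4035 -0.6645 -1.1888  0.1656  0.6311  0.5538]
grip [ 0.615  -0.1422  0.1972] [ 0.2183 -0.2775 -0.2181  0.2431]
```

Call:
{"api": "arm_command", "payload": {"plan": [[[0.01,-0.004,-0.007,0,0,0,0.0854],[0.02,0,0,0,0,0,0.0854],[0.02,0,0,0,0,0,0.0854],[0.02,0,0,0,0,0,0.0854],[0.02,0,0,0,0,0,0.0854],[0.0,0,0,0,0,0,0.0854]]]}}

```text
t: 4.17
tool_pos: [0.6208, -0.1437, 0.2584]
tool_rot: [2.121, 0.219, -2.104]
contact_force: [-0.1, 1.6, -2.2]
opening: 0.0854
```

```bash
python3 - <<'E'
from h import *
go([.621,-.139,.198],12.8)
M,im=snap("wrist","w2.png")
for t in ["caddy_grip","caddy_base"]: print(t,pt(M,"wrist",t))
E
```

```text
tool shift mm [60.4416 -4.5979 -0.6458] turn deg [-0.9863 -0.4522 -0.0549] pos [ 0.6208 -0.1437  0.2584] F [-0.0862  1.6303 -2.1662] open 0.08535130179428949 t 4.1667
caddy_grip [(0.59, array([ 0.6193, -0.1364,  0.2156]))]
caddy_base [(0.82, array([ 0.6261, -0.1404,  0.0967]))]
```

View pics/w2.png

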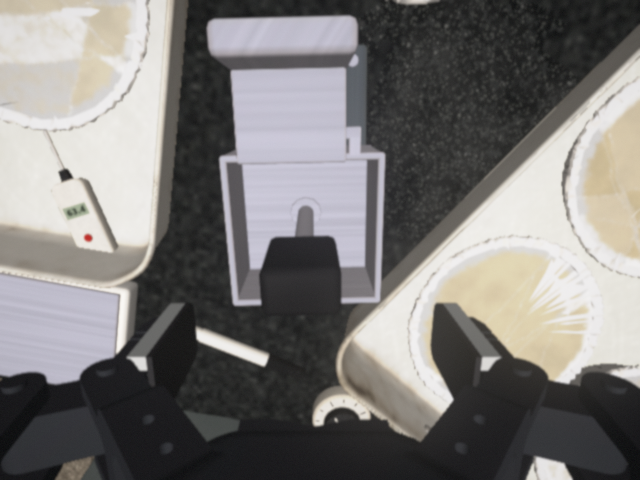

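The wrist view shows the grip block below the image centre. Its column centre is about 301 against 314 for the jaws, so the tool must shift about -4.6 mm in y, which matches the target. Now I descend.

Call:
{"api": "arm_command", "payload": {"plan": [[[0.0,-0.0046,-0.0015,-1,-0.5,0,0.0854],[0.015,0,0,0,0,0,0.0854],[0.015,0,0,0,0,0,0.0854],[0.015,0,0,0,0,0,0.0854],[0.015,0,0,0,0,0,0.0854],[0.0,0,0,0,0,0,0.0854],[0.0,0,0,0,0,0,0.0854]]]}}

```text
t: 4.9
tool_pos: [0.6281, -0.1402, 0.2074]
tool_rot: [2.116, 0.227, -2.077]
contact_force: [-0.7, 0.8, -0.4]
opening: 0.0855
```

```bash
python3 - <<'E'
from h import *
go([.621,-.139,.198],12.8)
print(ctrl.get_obs()["wrist_torque"])
M,im=snap("wrist","w3.png")
E
```

```text
tool shift mm [ 9.2736 -2.8978  6.8541] turn deg [ 0.175  -0.9759 -0.7255] pos [ 0.6281 -0.1402  0.2074] F [-0.6814  0.8186 -0.3531] open 0.0854834909575158 t 4.9
[0.0615 0.0328 0.0044]
```

View pics/w3.png

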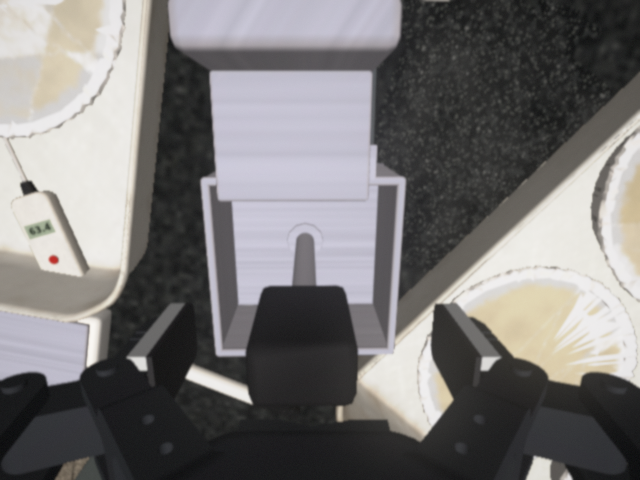

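The block's column centre is 303, so about 3 mm of y offset is left, and x has drifted 7 mm. I correct both, then close.

Call:
{"api": "arm_command", "payload": {"plan": [[[0.0,-0.003,0.0068,0,-1,-0.7,0.0854],[0.0,0,0,0,0,0,0.0854],[0.005,0,0,0,0,0,0.0854],[0.004,0,0,0,0,0,0.0854],[0.0,0,0,0,0,0,0.0854]]]}}

```text
t: 5.37
tool_pos: [0.6213, -0.1391, 0.2006]
tool_rot: [2.103, 0.237, -2.099]
contact_force: [0.1, -0.4, 0.3]
opening: 0.0856
```

```bash
python3 - <<'E'
from h import *
go([.621,-.139,.198],12.8)
print(ctrl.get_obs()["wrist_torque"])
M,im=snap("wrist","w4.png")
print(pt(M,"wrist","caddy_grip"))
g=cv2.cvtColor(im,7); print(g[345:420:5,300]); r=g[350]; print(r[225:385:4])
E
```

```text
tool shift mm [ 2.6079 -0.208   0.2272] turn deg [ 0.1724 -0.0881 -0.0955] pos [ 0.6213 -0.1391  0.2006] F [ 0.0706 -0.4272  0.3034] open 0.08555876348135766 t 5.3667
[-0.0004  0.0465 -0.0132]
[(0.81, array([ 0.6185, -0.1398,  0.217 ]))]
[41 43 42 42 41 42 39 38 38 37 38 36 32 34 38]
[101 101  99 100  99  94  47  40  43  45  44  45  42  44  44  43  44  42
  44  43  44  44  42  43  43  44  45  45  46  49  49  48  48  51  51  48
  95 115 115 146]
```

Call:
{"api": "arm_command", "payload": {"plan": [[[0.0,-0.001,0,0,0,0,0.045],[0.0,0,0,0,0,0,0.042],[0.0,0,0,0,0,0,0.042],[0.0,0,0,0,0,0,0.042],[0.0,0,0,0,0,0,0.042],[0.0,0,0,0,0,0,0.03],[0.0,0,0,0,0,0,0.03],[0.0,0,0,0,0,0,0.03],[0.0,0,0,0,0,0,0.03]]], "squeeze": 30}}

```text
t: 6.22
tool_pos: [0.6216, -0.1379, 0.2021]
tool_rot: [2.104, 0.237, -2.097]
contact_force: [-0.3, 0.4, -0.2]
opening: 0.0357
```

```bash
python3 - <<'E'
from h import *
go([.621,-.139,.198],12.8)
for i in range(4): get_image("top"); o=ctrl.get_obs(); print(o["contact_force"],o["wrist_torque"])
E
```

```text
tool shift mm [4.1116 0.9109 0.8309] turn deg [ 0.1706 -0.1783 -0.1133] pos [ 0.6216 -0.1379  0.2021] F [-0.3308  0.3862 -0.215 ] open 0.035736208291140624 t 6.2167
[-0.4111  0.6515  0.6278] [ 0.0226  0.0138 -0.0342]
[ 0.2624 -0.0978 -0.5394] [ 0.0161  0.0019 -0.0475]
[-0.5134  0.6857  0.3029] [-0.0228  0.0055 -0.0387]
[ 0.083   0.4564 -0.413 ] [ 0.0124  0.0246 -0.0152]
```

Call:
{"api": "arm_command", "payload": {"plan": [[[-0.001,0,0,0,0,0,0.03],[-0.001,0,0,0,0,0,0.03],[-0.001,0,0,0,0,0,0.03],[-0.001,0,0,0,0,0,0.03]]]}}

```text
t: 6.75
tool_pos: [0.6215, -0.1376, 0.2035]
tool_rot: [2.104, 0.238, -2.098]
contact_force: [1.8, -0.2, -2.8]
opening: 0.0355
```

```bash
cat > s.py <<'E'
from h import *
import sys
F=[];W=[]
for i in range(3): get_image("top"); o=ctrl.get_obs(); F.append(o["contact_force"]);W.append(o["wrist_torque"])
c=R.from_euler("Z",12.8,degrees=True)
print("F stand axes",c.inv().apply(np.mean(F,0)),"W",c.inv().apply(np.mean(W,0)))
p=c.inv().apply(o["tool_pos"]-np.array([.6216,-.1379,.2021])); print("rel mm",p*1000)
go([.621,-.139,.198],12.8)
E
python3 s.py
```

```text
F stand axes [ 1.9263 -0.2242 -3.2436] W [-0.0489 -0.3308 -0.0344]
rel mm [-0.0121  0.3611  1.7339]
tool shift mm [5.8328 1.2931 0.8365] turn deg [ 0.1667 -0.1572 -0.0517] pos [ 0.6215 -0.1376  0.2038] F [ 2.7639  0.4726 -2.5086] open 0.035594113919715946 t 6.9
```

Call:
{"api": "arm_command", "payload": {"plan": [[[-0.001,0,-0.0007,0,0,0,0.03],[-0.002,0,0,0,0,0,0.03],[-0.002,0,0,0,0,0,0.03]]]}}

```text
t: 7.15
tool_pos: [0.6215, -0.1373, 0.2086]
tool_rot: [2.102, 0.239, -2.101]
contact_force: [1.5, 0.2, -2.5]
opening: 0.0353
```

```bash
python3 s.py
```

```text
F stand axes [ 0.2116  0.3014 -1.8947] W [ 0.025  -0.0292  0.0005]
rel mm [0.1202 0.4574 6.9266]
tool shift mm [11.0264  1.3882  0.9641] turn deg [ 0.1765 -0.0558 -0.0309] pos [ 0.6216 -0.1374  0.209 ] F [-0.4631 -0.0581 -2.3074] open 0.035753769337824044 t 7.3
```

Call:
{"api": "arm_command", "payload": {"plan": [[[-0.004,0,-0.0005,0,0,0,0.03],[-0.004,0,0,0,0,0,0.03],[-0.004,0,0,0,0,0,0.03],[-0.004,0,0,0,0,0,0.03],[-0.004,0,0,0,0,0,0.03],[-0.004,0,0,0,0,0,0.03]]]}}

```text
t: 7.8
tool_pos: [0.6217, -0.1373, 0.2349]
tool_rot: [2.101, 0.239, -2.102]
contact_force: [-0.3, -0.3, -2.2]
opening: 0.0357
```

```bash
python3 s.py
```

```text
F stand axes [-0.6687  0.01   -1.5219] W [0.0537 0.1811 0.0309]
rel mm [ 0.2652  0.4609 32.9105]
tool shift mm [37.0109  1.3792  1.1047] turn deg [ 0.1735 -0.0101 -0.0279] pos [ 0.6218 -0.1374  0.235 ] F [-0.2112  1.1936 -2.0407] open 0.036064605732886994 t 7.95
```

Call:
{"api": "arm_command", "payload": {"plan": [[[-0.0008,0,-0.0009,0,-0.8,0,0.03],[-0.0008,0,-0.0009,0,-0.8,0,0.03],[0,0,0,0,0,0,0.03]]]}}

```text
t: 8.2
tool_pos: [0.6234, -0.137, 0.2363]
tool_rot: [2.068, 0.235, -2.132]
contact_force: [0.4, 1.1, -2.7]
opening: 0.0354
```

```bash
python3 s.py
```

```text
F stand axes [-0.3958 -0.2162 -1.1734] W [ 0.0008 -0.0161  0.0179]
rel mm [ 1.6567  0.5674 33.9791]
tool shift mm [38.1368  1.5003  1.3424] turn deg [ 0.1505  1.7245 -0.0028] pos [ 0.6231 -0.137   0.2361] F [-0.5879 -0.1445 -1.2927] open 0.035845500978494406 t 8.35
```

Call:
{"api": "arm_command", "payload": {"plan": [[[-0.0042,0,0.00013,0,0,0,0.03],[-0.0042,0,0.00013,0,0,0,0.03],[-0.0042,0,0.00013,0,0,0,0.03],[-0.0042,0,0.00013,0,0,0,0.03],[-0.0042,0,0.00013,0,0,0,0.03],[0,0,0,0,0,0,0.03]]]}}

```text
t: 8.85
tool_pos: [0.6233, -0.1368, 0.2591]
tool_rot: [2.07, 0.235, -2.131]
contact_force: [-0.0, 0.5, -1.0]
opening: 0.0356
```

```bash
python3 s.py; python3 - <<'E'
from h import *
_,s=snap("side"); cv2.imwrite("pics/s2.png",cv2.resize(s[185:305,325:435],(660,600) if 0 else (550,600),interpolation=cv2.INTER_CUBIC)[:,:,::-1])
E
```

```text
F stand axes [-0.1075  0.0895 -2.2108] W [-0.     -0.0701 -0.0109]
rel mm [ 1.5382  0.938  55.4548]
tool shift mm [59.5971  1.9441  0.5537] turn deg [0.1453 1.7484 0.0674] pos [ 0.6229 -0.1366  0.2576] F [ 0.206   0.254  -2.2237] open 0.035636230581489826 t 9.0
```

View pics/s2.png

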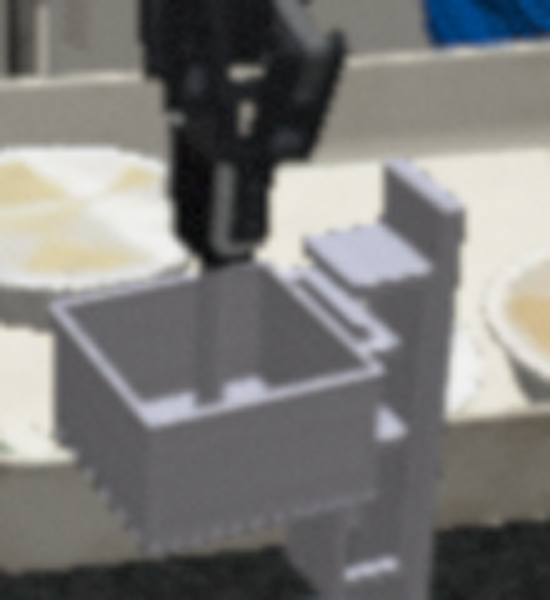

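The caddy is still hooked. Its bar is under the keeper, with the rim corner at (380,372) and the keeper's front corner at (357,285). I keep lifting, and slow down near the expected contact.

Call:
{"api": "arm_command", "payload": {"plan": [[[-0.003,0,0.0001,0,0,0,0.03],[-0.003,0,0.0001,0,0,0,0.03],[-0.002,0,0,0,0,0,0.03],[0,0,0,0,0,0,0.03]]]}}

```text
t: 9.38
tool_pos: [0.6228, -0.1363, 0.2646]
tool_rot: [2.068, 0.237, -2.134]
contact_force: [0.5, 0.3, -2.4]
opening: 0.0354
```

```bash
python3 s.py
```

```text
F stand axes [ 0.6654  0.0278 -1.527 ] W [ 0.0094 -0.1509 -0.0072]
rel mm [ 1.5385  1.3653 62.1071]
tool shift mm [66.2422  2.486   0.3024] turn deg [0.1463 1.7916 0.1595] pos [ 0.6228 -0.1362  0.2642] F [-0.0611  0.0102 -1.3724] open 0.035700547799161216 t 9.5333
```

Call:
{"api": "arm_command", "payload": {"plan": [[[-0.001,0,0,0,0,0,0.03],[-0.001,0,0,0,0,0,0.03]]]}}

```text
t: 9.7
tool_pos: [0.6228, -0.1361, 0.2658]
tool_rot: [2.068, 0.238, -2.135]
contact_force: [0.5, 0.5, -2.5]
opening: 0.0357
```

```bash
python3 s.py
```

```text
F stand axes [ 0.0754  0.4047 -1.2844] W [ 0.0127 -0.1525  0.0321]
rel mm [ 1.5266  1.43   63.869 ]
tool shift mm [68.002   2.574   0.2184] turn deg [0.1437 1.8061 0.1748] pos [ 0.6228 -0.1362  0.266 ] F [ 0.0005  0.3576 -1.6916] open 0.035783054898199815 t 9.85
```

Call:
{"api": "arm_command", "payload": {"plan": [[[-0.001,0.0005,0,0,0,0,0.03],[-0.001,0,0,0,0,0,0.03]]]}}

```text
t: 10.02
tool_pos: [0.6229, -0.1366, 0.2677]
tool_rot: [2.068, 0.238, -2.135]
contact_force: [0.6, -0.5, -2.9]
opening: 0.0352
```

```bash
python3 s.py
```

```text
F stand axes [ 0.2107  0.3565 -1.4726] W [-0.0181 -0.0691  0.0113]
rel mm [ 1.54    1.0278 65.7675]
tool shift mm [69.9006  2.1968  0.1546] turn deg [0.1517 1.8197 0.1907] pos [ 0.6229 -0.1366  0.2679] F [-0.2008 -0.0448 -1.5276] open 0.03527055749980796 t 10.1667
```

Call:
{"api": "arm_command", "payload": {"plan": [[[-0.001,0,0,0,0,0,0.03],[-0.0005,0,0,0,0,0,0.03]]]}}

```text
t: 10.33
tool_pos: [0.6227, -0.1366, 0.2693]
tool_rot: [2.067, 0.238, -2.136]
contact_force: [0.1, 0.4, -1.4]
opening: 0.0358
```

```bash
python3 s.py
```

```text
F stand axes [ 0.0456  0.2012 -1.919 ] W [ 0.0251 -0.0192  0.0182]
rel mm [ 1.4115  1.0337 67.1053]
tool shift mm [71.2333  2.2182 -0.0524] turn deg [0.1484 1.8487 0.1992] pos [ 0.6227 -0.1366  0.2692] F [-0.3502  0.2403 -1.7602] open 0.03560032709235942 t 10.4833
```

Call:
{"api": "arm_command", "payload": {"plan": [[[-0.001,0,0,0,0,0,0.03],[-0.0007,0,0,0,0,0,0.03]]]}}

```text
t: 10.65
tool_pos: [0.6226, -0.1366, 0.2707]
tool_rot: [2.066, 0.239, -2.137]
contact_force: [-0.4, -0.4, -1.9]
opening: 0.0357
```

```bash
python3 s.py
```

```text
F stand axes [-0.2037  0.1487 -1.8753] W [ 0.0143 -0.0318 -0.0094]
rel mm [ 1.3164  1.0802 68.6377]
tool shift mm [72.7611  2.2833 -0.2342] turn deg [0.1496 1.8782 0.2094] pos [ 0.6226 -0.1366  0.2707] F [-0.9209  0.1463 -1.6108] open 0.0352572734732476 t 10.8
```

Call:
{"api": "arm_command", "payload": {"plan": [[[-0.001,0,0,0,0,0,0.03]]]}}

```text
t: 10.88
tool_pos: [0.6225, -0.1366, 0.2715]
tool_rot: [2.066, 0.239, -2.137]
contact_force: [0.2, -0.1, -2.1]
opening: 0.0355
```

```bash
python3 s.py
```

```text
F stand axes [-0.0363  0.2847 -2.6532] W [0.0016 0.033  0.0162]
rel mm [ 1.2334  1.1037 69.46  ]
tool shift mm [73.5795  2.3256 -0.3737] turn deg [0.1478 1.9013 0.2214] pos [ 0.6226 -0.1366  0.2716] F [ 0.0506  0.2629 -2.6838] open 0.035685386346974914 t 11.0333
```

Call:
{"api": "arm_command", "payload": {"plan": [[[-0.001,0,0,0,0,0,0.03]]]}}

```text
t: 11.12
tool_pos: [0.6226, -0.1365, 0.2718]
tool_rot: [2.066, 0.239, -2.137]
contact_force: [3.0, 0.6, -7.0]
opening: 0.0354
```

```bash
python3 s.py
```

```text
F stand axes [ 1.3282 -0.3151 -5.5465] W [-0.2017 -0.1787 -0.0823]
rel mm [ 1.2421  1.194  69.6468]
tool shift mm [73.7651  2.444  -0.4089] turn deg [0.1484 1.9308 0.2427] pos [ 0.6225 -0.1365  0.2717] F [ 1.5408 -0.3939 -5.7347] open 0.03529403996699669 t 11.2667
```

Contact with the keeper comes at rel z = 69.6 mm, with about 4 N extra down. That agrees with the setting I estimated from the camera (underside about 74 mm). I back off 1.5 mm and check.

Call:
{"api": "arm_command", "payload": {"plan": [[[0.0015,0.0005,0,0,0,0,0.03],[0,0,0,0,0,0,0.03]]]}}

```text
t: 11.43
tool_pos: [0.6225, -0.137, 0.2705]
tool_rot: [2.065, 0.239, -2.138]
contact_force: [0.1, -0.3, -1.8]
opening: 0.0354
```

```bash
python3 s.py
```

```text
F stand axes [ 0.3671  0.172  -1.4767] W [ 0.0131 -0.0081 -0.0171]
rel mm [ 1.3711  0.5747 69.0991]
tool shift mm [73.2259  1.7825 -0.203 ] turn deg [0.1557 1.8838 0.2119] pos [ 0.6228 -0.137   0.2712] F [ 0.3497  0.2698 -1.4889] open 0.035198461142247825 t 11.5833
```

Call:
{"api": "arm_command", "payload": {"plan": [[[0.0012,0,0,0,0,0,0.03],[0,0,0,0,0,0,0.03]]]}}

```text
t: 11.75
tool_pos: [0.623, -0.1371, 0.2708]
tool_rot: [2.067, 0.238, -2.135]
contact_force: [0.2, -0.6, -1.7]
opening: 0.0355
```

```bash
python3 s.py
```

```text
F stand axes [ 0.4469 -0.0997 -2.2171] W [-0.0411 -0.0078  0.0133]
rel mm [ 1.5648  0.4419 68.8656]
tool shift mm [73.0004  1.5971  0.0825] turn deg [0.1551 1.8173 0.1718] pos [ 0.623  -0.1371  0.271 ] F [-0.2778 -0.4182 -1.5045] open 0.035553094560609094 t 11.9
```

Call:
{"api": "arm_command", "payload": {"plan": [[[0.001,0,0,0,0,0,0.03]]]}}

```text
t: 11.98
tool_pos: [0.6231, -0.1372, 0.2703]
tool_rot: [2.068, 0.238, -2.134]
contact_force: [-0.4, 0.3, -1.3]
opening: 0.0355
```

```bash
python3 s.py
```

```text
F stand axes [-0.0997 -0.0162 -1.7831] W [ 0.0083  0.0207 -0.0027]
rel mm [ 1.4851  0.4668 67.7337]
tool shift mm [71.8663  1.6286  0.0245] turn deg [0.1565 1.8288 0.1796] pos [ 0.6229 -0.1371  0.2698] F [ 0.8961  0.0985 -1.6693] open 0.035588154735137455 t 12.1333
```

Call:
{"api": "arm_command", "payload": {"plan": [[[0.0001,0,0.002,0,0,0,0.03],[0.0001,0,0.002,0,0,0,0.03]]]}}

```text
t: 12.3
tool_pos: [0.619, -0.138, 0.2696]
tool_rot: [2.067, 0.238, -2.135]
contact_force: [0.9, 0.1, -1.6]
opening: 0.0359
```

```bash
python3 s.py
```

```text
F stand axes [ 0.1685  0.0408 -2.0976] W [ 0.0024 -0.0189 -0.0099]
rel mm [-2.6028  0.4684 67.6107]
tool shift mm [71.613   1.6424 -4.0539] turn deg [0.1549 1.826  0.181 ] pos [ 0.619  -0.138   0.2697] F [-0.0967  0.352  -2.2408] open 0.03544095915443451 t 12.45
```

Call:
{"api": "arm_command", "payload": {"plan": [[[-0.0001,0,0.002,0,0,0,0.03],[0.0,0,0.002,0,0,0,0.03]]]}}

```text
t: 12.62
tool_pos: [0.615, -0.1389, 0.2699]
tool_rot: [2.068, 0.238, -2.135]
contact_force: [-0.6, -0.6, -2.3]
opening: 0.0356
```

```bash
python3 s.py
```

```text
F stand axes [-0.4863  0.1021 -1.733 ] W [ 0.0101  0.0333 -0.0348]
rel mm [-6.6539  0.4361 67.8764]
tool shift mm [71.7522  1.6179 -8.0883] turn deg [0.1536 1.8075 0.1781] pos [ 0.615  -0.1389  0.27  ] F [-0.7463  0.6052 -2.4775] open 0.03561455843748238 t 12.7667
```

Call:
{"api": "arm_command", "payload": {"plan": [[[0.0,0,0.002,0,0,0,0.03],[0.0,0,0.002,0,0,0,0.03]]]}}

```text
t: 12.93
tool_pos: [0.6111, -0.1398, 0.2701]
tool_rot: [2.068, 0.238, -2.135]
contact_force: [-0.4, 0.3, -2.8]
opening: 0.0357
```

```bash
python3 s.py
```

```text
F stand axes [-0.2601 -0.1558 -2.4615] W [ 0.0331 -0.013  -0.0179]
rel mm [-10.6793   0.4244  68.04  ]
tool shift mm [ 71.7924   1.6156 -12.0961] turn deg [0.1511 1.7908 0.1772] pos [ 0.6111 -0.1399  0.2701] F [ 0.2066 -0.5961 -2.644 ] open 0.03578789306134776 t 13.0833
```

Free so far. I continue until the bar is past the keeper.

Call:
{"api": "arm_command", "payload": {"plan": [[[0.0001,0,0.002,0,0,0,0.03],[0.0001,0,0.002,0,0,0,0.03]]]}}

```text
t: 13.25
tool_pos: [0.6072, -0.1407, 0.27]
tool_rot: [2.068, 0.238, -2.134]
contact_force: [-0.4, 0.5, -1.1]
opening: 0.0359
```

```bash
python3 s.py
```

```text
F stand axes [-0.5873 -0.4098 -1.7147] W [ 0.0259 -0.0058  0.0302]
rel mm [-14.7112   0.442   67.9553]
tool shift mm [ 71.5854   1.6481 -16.1059] turn deg [0.1575 1.7771 0.1796] pos [ 0.6072 -0.1407  0.2701] F [-0.3192 -0.5359 -1.9497] open 0.03569613791212221 t 13.4
```

Call:
{"api": "arm_command", "payload": {"plan": [[[0.0001,0,0.003,0,0,0,0.03],[0.0001,0,0.004,0,0,0,0.03],[0.0001,0,0.005,0,0,0,0.03]]]}}

```text
t: 13.65
tool_pos: [0.5952, -0.1434, 0.27]
tool_rot: [2.068, 0.239, -2.134]
contact_force: [-0.6, 0.3, -2.6]
opening: 0.0357
```

```bash
python3 s.py
```

```text
F stand axes [-0.0751 -0.4483 -1.1967] W [-0.0121  0.0444 -0.0136]
rel mm [-27.0516   0.4014  68.0621]
tool shift mm [ 71.3206   1.6373 -28.4166] turn deg [0.1576 1.7552 0.1765] pos [ 0.5951 -0.1435  0.2702] F [ 0.0236 -0.1123 -1.238 ] open 0.03550674888432323 t 13.8
```

Call:
{"api": "arm_command", "payload": {"plan": [[[0.0005,0,0.015,0,0,0,0.03],[0.0005,0,0.02,0,0,0,0.03],[0.0005,0,0.025,0,0,0,0.03],[0.0,0,0.02,0,0,0,0.03],[0.0,0,0,0,0,0,0.03]]]}}

```text
t: 14.22
tool_pos: [0.5151, -0.1617, 0.2707]
tool_rot: [2.069, 0.24, -2.132]
contact_force: [-0.3, -0.6, -1.5]
opening: 0.0358
```

```bash
python3 - <<'E'
from h import *
go([.4345,.0938,.25],12.8,pitch=-1.8); go([.4345,.0938,.25],0,pitch=-1.8)
M,im=snap("top")
print(pt(M,"top","scale_top"),pt(M,"top","caddy_base"))
E
```

```text
tool shift mm [  22.1311 -266.9857   20.1076] turn deg [ 0.2637 -0.0865  0.1618] pos [ 0.5151 -0.1617  0.2707] F [-0.2517 -0.591  -1.5413] open 0.03577686743123356 t 14.2167
tool shift mm [  22.1311 -266.9857   20.1076] turn deg [13.0577 -0.0672 -0.2313] pos [ 0.5151 -0.1617  0.2707] F [-0.2517 -0.591  -1.5413] open 0.03577686743123356 t 14.2167
[(0.8, array([0.4346, 0.0927, 0.0358]))] [(0.74, array([ 0.5134, -0.158 ,  0.1641]))]
```

Call:
{"api": "arm_command", "payload": {"plan": [[[0,-0.01,0.0015,0,0,0,0.03],[0,-0.02,0.0015,0,0,0,0.03],[0,-0.025,0.0015,0,0,0,0.03],[0,-0.025,0.0015,0,0,0,0.03],[0,-0.025,0.0015,0,0,0,0.03],[0,-0.025,0.0015,0,0,0,0.03],[0,-0.025,0.0015,0,0,0,0.03],[0,-0.025,0.0015,0,0,0,0.03],[0,-0.025,0.0015,0,0,0,0.03],[0,-0.025,0.0015,0,0,0,0.03],[0,-0.02,0.0015,0,0,0,0.03],[0,-0.01,0.001,0,0,0,0.03],[0,0,0,3,0,0,0.03],[0,0,0,4,0,0,0.03],[0,0,0,4,0,0,0.03],[0,0,0,2,0,0,0.03],[0,0,0,0,0,0,0.03]]]}}

```text
t: 15.78
tool_pos: [0.4401, 0.1152, 0.2732]
tool_rot: [2.188, 0.015, -2.251]
contact_force: [0.4, 0.3, -1.5]
opening: 0.0355
```

```bash
python3 - <<'E'
from h import *
go([.4345,.0938,.25],0,pitch=-1.8)
M,im=snap("top"); K=calibration("top")
print(pt(M,"top","scale_top"),pt(M,"top","caddy_base"),pt(M,"top","caddy_grip"))
_,s=snap("side")
print(pt(_,"side","caddy_base"),pt(_,"side","caddy_grip"))
cr=lambda im,x,y,w:cv2.resize(im[y:y+w,x:x+w],(400,400),interpolation=cv2.INTER_CUBIC)
cv2.imwrite("pics/p1.png",np.hstack([cr(im,200,200,140),cr(s,215,170,120)])[:,:,::-1])
E
```

```text
tool shift mm [23.2461 21.5011  5.0741] turn deg [ 0.4715 -0.1823  0.2941] pos [0.4401 0.1152 0.2732] F [ 0.4499  0.3305 -1.5301] open 0.03548678105328692 t 15.7833
[] [(0.61, array([0.4397, 0.1206, 0.1659]))] []
[(0.74, array([0.441 , 0.1147, 0.1664]))] [(0.65, array([0.4371, 0.1152, 0.2852]))]
```

View pics/p1.png

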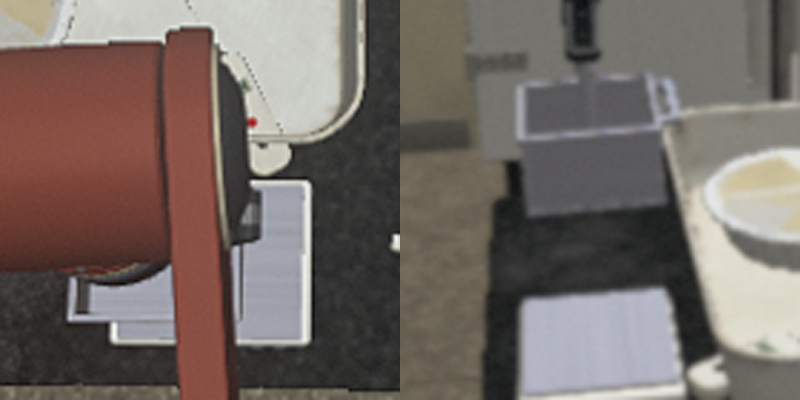

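The top view is partly hidden by the arm. The side view shows the caddy held level over the scale at about (590,150), overshot by 21 mm towards +y. I move it back and go down.

Call:
{"api": "arm_command", "payload": {"plan": [[[0,0.007,0.0025,0.5,0,0.3,0.03],[0,0.008,0.0025,0,0,0,0.03],[0,0.006,0,0,0,0,0.03],[0.01,0,0,0,0,0,0.03],[0.02,0,-0.0006,0,0,0,0.03],[0.02,0,-0.0006,0,0,0,0.03],[0.02,0,-0.0006,0,0,0,0.03],[0,0,0,0,0,0,0.03]]]}}

```text
t: 16.8
tool_pos: [0.4351, 0.0887, 0.2004]
tool_rot: [-2.193, 0.007, 2.245]
contact_force: [-1.3, 0.3, -3.4]
opening: 0.0357
```

```bash
cat > lv.py <<'E'
from h import *
from scipy.optimize import least_squares
go([.4345,.0935,.16],0,pitch=-1.8)
M,s=snap("side","lv.png"); print(pt(M,"side","caddy_base"),pt(M,"side","caddy_grip"))
Mw,w=snap("wrist","lvw.png"); print(pt(Mw,"wrist","caddy_base"),pt(Mw,"wrist","scale_top"))
K=calibration("side"); I=np.linalg.inv(M); o=ctrl.get_obs()
g=cv2.GaussianBlur(cv2.cvtColor(s,cv2.COLOR_RGB2GRAY).astype(float),(0,0),.7)
def pr(p):
    q=(I@np.c_[p,np.ones(len(p))].T)[:3]; return np.c_[K["fx"]*q[0]/q[2]+K["cx"],K["fy"]*q[1]/q[2]+K["cy"]]
ctr=o["tool_pos"]+[0,0,-.107]
pts=np.array([[x,-.05,0] for x in np.linspace(-.04,.04,17)])+ctr
P=pr(pts); rows=[]
for u,v in P:
    vv=np.arange(v-8,v+8,.25); col=cv2.remap(g.astype(np.float32),np.full((1,len(vv)),u,np.float32),vv[None].astype(np.float32),1)[0]
    d=np.abs(np.gradient(col)); k=d.argmax(); sl=slice(max(k-5,0),k+6); rows.append((vv[sl]*d[sl]).sum()/d[sl].sum())
rows=np.array(rows); r=rows-P[:,1]; print("resid px",r.round(2))
a=np.polyfit(pts[:,0],r,1); J=(pr(pts+[0,0,.001])-pr(pts))[:,1].mean()/.001
print("px/m",J,"slope dz/dx deg",np.degrees(a[0]/J),"dz mm",r.mean()/J*1000)
E
python3 lv.py
```

```text
tool shift mm [40.443  -4.8231 -0.3433] turn deg [-0.3039 -0.4424 -0.0496] pos [0.4351 0.0887 0.2004] F [-1.2553  0.3377 -3.3614] open 0.03566000294227867 t 16.8
[(0.62, array([0.4361, 0.0863, 0.0949]))] [(0.86, array([0.4368, 0.0896, 0.213 ]))]
[(0.92, array([0.4403, 0.0887, 0.0968]))] []
resid px [3.56 3.52 3.85 3.66 3.15 3.51 3.29 3.44 3.61 3.12 3.09 3.45 3.22 3.57
 3.75 2.87 3.04]
px/m -353.2957262157565 slope dz/dx deg 0.8206562722141064 dz mm -9.60898812713415
```

```bash
python3 - <<'E'
import cv2,numpy as np
s=cv2.imread("pics/lv.png")[215:305,235:325]; w=cv2.imread("pics/lvw.png")
cv2.imwrite("pics/p2.png",np.hstack([cv2.resize(s,(450,450),interpolation=cv2.INTER_NEAREST),cv2.resize(w[:,:],(340,255)).repeat(1,0) if 0 else cv2.copyMakeBorder(cv2.resize(w,(340,255)),0,195,0,0,0)]))
E
```

```text
(no output)
```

View pics/p2.png

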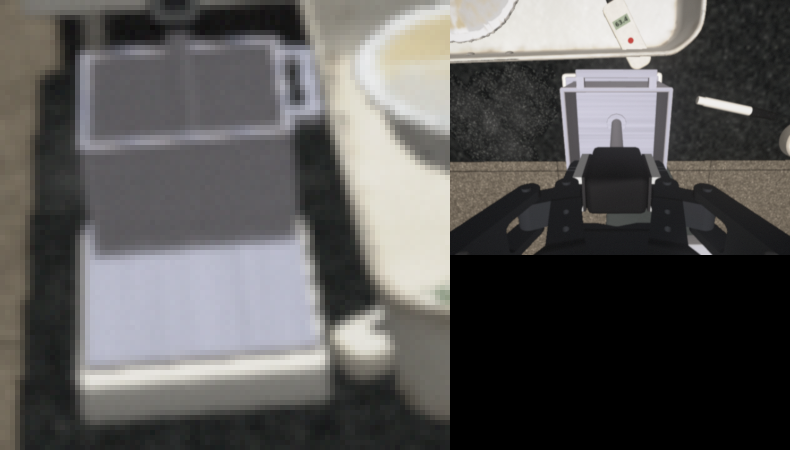

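Call:
{"api": "arm_command", "payload": {"plan": [[[0,-0.006,0.0015,-0.3,-0.9,0,0.03],[0,0,0,0,0,0,0.03],[0.01,0,-0.0004,0,0,0,0.03],[0.01,0,-0.0004,0,0,0,0.03],[0.01,0,-0.0004,0,0,0,0.03],[0.005,0,-0.0002,0,0,0,0.03],[0,0,0,0,0,0,0.03]]]}}

```text
t: 17.68
tool_pos: [0.4395, 0.0964, 0.1723]
tool_rot: [2.194, 0.002, -2.247]
contact_force: [-0.5, -0.5, -1.5]
opening: 0.0357
```

```bash
python3 lv.py
```

```text
tool shift mm [12.3768  2.8852  4.6909] turn deg [ 0.125  -0.4307 -0.0074] pos [0.4395 0.0964 0.1723] F [-0.5365 -0.474  -1.5455] open 0.03566370333144865 t 17.6833
[(0.69, array([0.4403, 0.0958, 0.0666]))] [(0.74, array([0.4381, 0.0966, 0.1844]))]
[(0.96, array([0.4409, 0.0927, 0.068 ]))] []
resid px [1.82 1.96 1.93 2.12 1.61 1.77 1.71 1.87 1.88 1.36 1.53 1.47 1.63 1.83
 1.13 1.28 1.61]
px/m -341.76895971223956 slope dz/dx deg 1.1771244412377457 dz mm -4.904180994820657
```

Call:
{"api": "arm_command", "payload": {"plan": [[[0,0.001,0.003,0,-0.7,0,0.03],[0,0,0.003,0,-0.7,0,0.03]]]}}

```text
t: 18.15
tool_pos: [0.4352, 0.0954, 0.1763]
tool_rot: [2.172, 0.003, -2.268]
contact_force: [-1.2, -0.2, -2.2]
opening: 0.0356
```

```bash
python3 lv.py
```

```text
tool shift mm [16.3507  1.858  -0.0238] turn deg [0.1245 0.6843 0.0057] pos [0.4352 0.0954 0.1763] F [-1.1633 -0.2127 -2.2421] open 0.03557969201651477 t 18.15
[(0.85, array([0.4312, 0.094 , 0.0707]))] [(0.58, array([0.4327, 0.0967, 0.1903]))]
[(0.68, array([0.4346, 0.0891, 0.066 ]))] []
resid px [0.7  0.88 1.06 0.88 0.36 0.53 0.5  0.67 1.03 0.17 0.36 0.51 0.48 0.65
 0.84 0.16 0.34]
px/m -342.2826340418276 slope dz/dx deg 0.8700273341964889 dz mm -1.7400645442700762
```

Call:
{"api": "arm_command", "payload": {"plan": [[[0.007,-0.0005,-0.001,0,0,0,0.03],[0.007,0,-0.0003,0,0,0,0.03],[0.007,0,-0.0003,0,0,0,0.03],[0.003,0,0,0,0,0,0.03],[0.001,0,0,0,0,0,0.03]]]}}

```text
t: 18.87
tool_pos: [0.4356, 0.0961, 0.1479]
tool_rot: [2.172, 0.003, -2.268]
contact_force: [-0.9, 0.3, -1.8]
opening: 0.0358
```

```bash
sed -i 's/^go(.*/go([.435,.0945,.143],0,pitch=-2)/' s.py; sed -i 's/12.8,degrees/0,degrees/' s.py; python3 s.py;python3 lv.py
```

```text
F stand axes [-0.1312 -0.1333 -1.9711] W [ 0.0171 -0.0207 -0.0014]
rel mm [-185.5387  233.988   -53.2259]
tool shift mm [5.9131 1.5875 0.8173] turn deg [0.1322 0.4079 0.0134] pos [0.4361 0.0961 0.1489] F [-0.4144  0.5433 -1.7901] open 0.0355587733422534 t 19.0167
tool shift mm [-11.0511   2.5808   2.0334] turn deg [0.1322 0.6079 0.0137] pos [0.4361 0.0961 0.1489] F [-0.4144  0.5433 -1.7901] open 0.0355587733422534 t 19.0167
[(0.76, array([0.4369, 0.0968, 0.0409]))] [(0.94, array([0.4316, 0.0981, 0.1644]))]
[(0.93, array([0.4376, 0.0952, 0.0397]))] []
resid px [1.03 0.95 1.14 1.34 0.64 0.81 0.96 0.93 1.13 1.33 0.63 1.01 0.98 0.94
 1.13 0.63 0.8 ]
px/m -334.25372736747124 slope dz/dx deg 0.37465836320274076 dz mm -2.880973229118838
```

Call:
{"api": "arm_command", "payload": {"plan": [[[0.0015,0.0015,0.0015,0,0,0,0.03],[0.0015,0,0,0,0,0,0.03]]]}}

```text
t: 19.48
tool_pos: [0.4353, 0.0946, 0.1473]
tool_rot: [2.177, 0.003, -2.263]
contact_force: [0.4, -0.0, -2.6]
opening: 0.0356
```

```bash
python3 s.py
```

```text
F stand axes [-0.1894  0.1249 -1.8747] W [ 0.0087 -0.0216 -0.0373]
rel mm [-186.362  232.582  -55.014]
tool shift mm [4.0921 0.1837 0.0766] turn deg [0.144  0.2679 0.0273] pos [0.4352 0.0947 0.1471] F [-0.3039  0.2703 -2.1585] open 0.03578453057343991 t 19.6333
```

Call:
{"api": "arm_command", "payload": {"plan": [[[0.0015,0,0,0,0,0,0.03]]]}}

```text
t: 19.72
tool_pos: [0.4358, 0.0948, 0.1464]
tool_rot: [2.178, 0.004, -2.262]
contact_force: [1.0, 1.1, 7.3]
opening: 0.0356
```

```bash
python3 s.py
```

```text
F stand axes [0.0483 1.1996 3.368 ] W [-0.0082  0.1434 -0.0607]
rel mm [-185.9175  232.6667  -55.6887]
tool shift mm [3.4348 0.2677 0.5516] turn deg [0.1406 0.2012 0.0396] pos [0.4357 0.0948 0.1464] F [-0.1589  1.6943  3.5264] open 0.03540096236536707 t 19.8667
```

Call:
{"api": "arm_command", "payload": {"plan": [[[0.0015,0,0,0,0,0,0.03]]]}}

```text
t: 19.95
tool_pos: [0.4362, 0.0949, 0.1462]
tool_rot: [2.179, 0.004, -2.262]
contact_force: [-3.8, 2.2, 11.2]
opening: 0.0358
```

```bash
python3 s.py
```

```text
F stand axes [-1.6309  0.7323  5.4644] W [-0.0381  0.4703 -0.0387]
rel mm [-185.427   232.808   -55.9056]
tool shift mm [3.2356 0.408  1.0541] turn deg [0.1446 0.1379 0.0484] pos [0.4362 0.0949 0.1462] F [-1.6097  0.613   4.9445] open 0.03542492375059882 t 20.1
```

Contact is made at TCP z ≈ 0.146, slightly towards the front edge. I stop pressing, ease the grip so the caddy can settle flat, and look.

Call:
{"api": "arm_command", "payload": {"plan": [[[-0.0002,0,0,0,0,0,0.035],[0,0,0,0,0,0,0.035]]], "squeeze": 20}}

```text
t: 20.27
tool_pos: [0.4363, 0.0949, 0.1463]
tool_rot: [2.179, 0.004, -2.261]
contact_force: [0.5, 0.5, 0.5]
opening: 0.0357
```

```bash
python3 s.py; python3 lv.py
```

```text
F stand axes [ 0.3813  0.3018 -0.1411] W [ 0.0024 -0.0668  0.015 ]
rel mm [-185.3173  232.8141  -55.7189]
tool shift mm [3.4258 0.4135 1.1583] turn deg [0.1556 0.113  0.0416] pos [0.4363 0.0949 0.1464] F [-0.155  -0.2145 -0.0679] open 0.03528636302277336 t 20.4167
tool shift mm [-13.5449   1.3981   2.2875] turn deg [0.1555 0.313  0.0419] pos [0.4363 0.0949 0.1464] F [-0.155  -0.2145 -0.0679] open 0.03528636302277336 t 20.4167
[] [(0.55, array([0.434 , 0.095 , 0.1589]))]
[(0.72, array([0.4375, 0.0904, 0.0374]))] []
resid px [0.56 6.76 1.03 0.86 6.66 0.37 0.55 0.71 1.02 0.87 0.37 0.56 6.55 6.53
 0.83 0.85 0.53]
px/m -333.49067460620273 slope dz/dx deg 1.2238433002504079 dz mm -6.284616590277041
```

Call:
{"api": "arm_command", "payload": {"plan": [[[0,0,0,0,0,0,0.037],[0,0,0,0,0,0,0.039],[0,0,0,0,0,0,0.042],[0,0,0,0,0,0,0.05],[0,0,0,0,0,0,0.065],[0,0,0,0,0,0,0.08],[0,0,0,0,0,0,0.0854],[0,0,0,0,0,0,0.0854],[0,0,0,0,0,0,0.0854]]]}}

```text
t: 21.47
tool_pos: [0.4358, 0.0947, 0.1463]
tool_rot: [2.177, 0.003, -2.263]
contact_force: [0.0, -0.0, 0.2]
opening: 0.0856
```

```bash
python3 s.py; python3 lv.py
```

```text
F stand axes [ 0.0267 -0.0491 -0.4851] W [ 0.0189 -0.0056  0.0179]
rel mm [-185.7938  232.6431  -55.7661]
tool shift mm [3.3623 0.2427 0.6783] turn deg [0.1415 0.1986 0.0226] pos [0.4358 0.0947 0.1463] F [ 0.4621 -0.1733 -0.3052] open 0.0854913168500337 t 21.6167
tool shift mm [-13.6064   1.2333   1.8326] turn deg [0.1414 0.3986 0.0228] pos [0.4358 0.0947 0.1463] F [ 0.4621 -0.1733 -0.3052] open 0.0854913168500337 t 21.6167
[(0.76, array([0.4354, 0.0955, 0.0413]))] [(0.62, array([0.4359, 0.0985, 0.1567])), (0.33, array([ 0.6841, -0.1212, -0.0019]))]
[(0.89, array([0.4356, 0.0896, 0.0356]))] [(0.68, array([0.4381, 0.0907, 0.0365]))]
resid px [0.56 6.64 6.63 0.86 1.04 0.38 0.74 6.51 0.66 0.85 0.39 0.36 0.52 6.49
 0.84 1.04 0.16]
px/m -333.497491705326 slope dz/dx deg 4.835692109229338 dz mm -6.114456021342994
```

Call:
{"api": "arm_command", "payload": {"plan": [[[-0.005,0,0.0002,0,0,0,0.0854],[-0.01,0,0.0004,0,0,0,0.0854],[-0.02,0,0.0007,0,0,0,0.0854],[-0.03,0,0.001,0,0,0,0.0854],[-0.03,0,0.001,0,0,0,0.0854],[-0.03,0,0.001,0,0,0,0.0854],[-0.03,0,0,0,0,0,0.0854],[0,0.025,0,0,0,0,0.0854],[0,0.03,0,0,0,0,0.0854],[0,0.035,0,0,0,0,0.0854],[0,0.035,0,0,0,0,0.0854],[0,0.035,0,0,0,0,0.0854],[0,0.035,0,0,0,0,0.0854],[0,0.02,0,0,0,0,0.0854],[0,0,0,0,0,0,0.0854]]]}}

```text
t: 23.17
tool_pos: [0.4383, -0.1283, 0.3254]
tool_rot: [2.189, 0.006, -2.239]
contact_force: [0.6, 0.2, -0.4]
opening: 0.0854
```

```bash
python3 - <<'E'
from h import *
go([.4345,.0938,.25],0)
for c in ("top","side"):
    M,im=snap(c,c+"9.png")
    for t in ["caddy_base","caddy_grip","scale","timer","marker"]: print(c,t,pt(M,c,t))
a=cv2.imread("pics/top9.png")[230:350,220:340];b=cv2.imread("pics/side9.png")[220:320,230:330]
cv2.imwrite("pics/p9.png",np.hstack([cv2.resize(x,(400,400),interpolation=cv2.INTER_CUBIC) for x in(a,b)]))
E
```

```text
tool shift mm [  74.3781 -222.51     -0.1325] turn deg [ 0.5698  1.3099 -0.2724] pos [ 0.4383 -0.1283  0.3254] F [ 0.5607  0.203  -0.4428] open 0.0853909916590046 t 23.1667
top caddy_base [(0.75, array([0.4312, 0.098 , 0.038 ]))]
top caddy_grip [(0.68, array([0.4363, 0.0953, 0.1626])), (0.39, array([0.4357, 0.097 , 0.0389]))]
top scale [(0.58, array([ 0.3829, -0.2279, -0.002 ]))]
top timer [(0.58, array([ 0.3862, -0.2283, -0.0001]))]
top marker [(0.9, array([ 0.4363, -0.1074, -0.0025])), (0.16, array([0.4399, 0.0962, 0.1615]))]
side caddy_base [(0.71, array([0.4342, 0.0944, 0.0419]))]
side caddy_grip [(0.82, array([0.4357, 0.0979, 0.162 ]))]
side scale [(0.89, array([ 0.4357,  0.0948, -0.0002])), (0.6, array([ 0.3835, -0.226 , -0.0013]))]
side timer [(0.8, array([ 0.382 , -0.2257, -0.0025]))]
side marker [(0.66, array([ 0.4416, -0.1084,  0.0049]))]
```

View pics/p9.png

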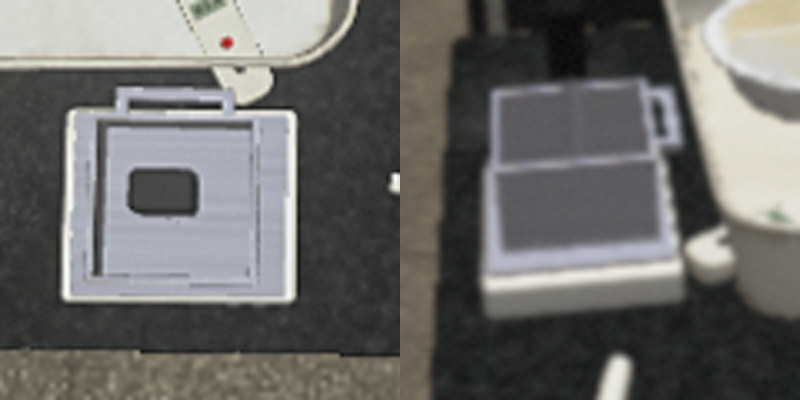

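The final view shows the caddy standing square and flat inside the platform, with even margins, and the gripper clear of it. I hand in.

```bash
python3 -c "
from station import finish_job; print(finish_job())"
```

```text
the job is handed in; nothing more can be done
None
```

The caddy is off the hook and standing upright on the scale platform, released and clear of the gripper. I handed the job in after about 23 s of robot time. No verdict was reported.

- **Unhooking:** I lifted the caddy until the bar touched the keeper. The push there was about 5 N at most. I then backed off about 1.8 mm and drew the caddy out with under 1 N of sideways force.
- **Placing:** the networks put the caddy's underside within about 5 mm of the scale's centre. In the last pictures it looks square to the platform, with even margins, and flat.
- **Bystanders:** the timer and pen were found where they were at the start, within measuring error.

**Force at set-down:** I lowered the caddy a little further than needed, and the reading peaked briefly at 11 N on the scale. It then fell to about zero before I let go. The hook was never pressed that hard.

**Checks that disagreed:**
- My edge-based tilt measurement was noisy, reading 0.4° to 1.2° while the caddy was held. It was unusable once the caddy stood on the scale, so flatness rests on the pictures.
- The top camera's network took the timer for the scale in the final check. I used the side camera for the scale's position there.

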